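# Stamp two giveaway coasters on the x-y slide press

## Task

On the giveaway table, use the black handle to slide the carrier until the square coaster is centred under the press's pointed nib, let go, and push the stamp's black button fully down; once it has sprung up, do the same for the round coaster. Bring the stamp down nowhere else: the cross and the star stay unstamped. Finish by pulling the carrier fully out to its stop on the handle side, with all four coasters still lying flat in the tray and the other things on the table left where they are.

Things in the scene. Friction and masses are not known exactly. Their poses are not given: they have to be found in the camera images.
- press: Grey hand stamping press, fixed. Origin on the table top straight under the nib, z up; pose varies. Base x -135..135, y -140..213 mm, 20 mm high. A column at y = 185 mm (50 x 36 mm) carries a beam 26 mm wide along y (underside 105, top 130 mm above the table), ending 25 mm past the nib. Its -x side is the handle side, roughly toward the robot.
- saddle (a joint): Lower slide: moves the carrier along the press's x axis, -0.07 to +0.07 m between stops; 0 = carrier centred under the nib, -0.07 = against the stop on the handle side. Stays where it is left; about 2 N to move.
- carrier (a joint): Upper slide: moves the carrier along the press's y axis, -0.07 to +0.07 m between stops; 0 = centred under the nib. Stays where it is left; about 2 N to move.
- stamp (a joint): Spring stamp plunger, down travel in m: 0 = up, 0.0125 = fully down (then the nib just meets a coaster); about 6 N to push fully down, springs back up when let go.
- handle_top (a point): Centre of the top of the carrier's handle: an upright black round post 28 mm in diameter and 60 mm tall, its top 118 mm above the table, standing on a 12 mm thick tongue of the carrier, 145 mm from the carrier's centre toward the press's -x. Pinch it from above.
- carrier_mid (a point): Centre of the aluminium carrier tray, on its inner floor (50 mm above the table). Open tray 180 x 180 mm outside, rim 4 mm thick and 8 mm above the inner floor; the four coasters lie loose in it, one in each quarter, not touching. Moves on both slides, without turning relative to the press.
- nib_tip (a point): Point of the steel nib under the beam, 72.5 mm above the table when up, 12.5 mm above the coasters' tops.
- stamp_top (a point): Centre of the top of the stamp's black round button, 46 mm in diameter, 184 mm above the table when up, straight above the nib. Moves down with the stamp.
- coaster_square: Loose plywood coaster, square, 58 mm, 10 mm thick, lying flat in the carrier's tray (in which quarter varies). Origin at the centre of its underside; top 60 mm above the table.
- coaster_disc: Loose plywood coaster, round, 60 mm in diameter, 10 mm thick, lying flat in the carrier's tray (in which quarter varies). Origin at the centre of its underside; top 60 mm above the table.
- coaster_cross: Loose plywood coaster, plus-shaped with four arms 22 mm wide, 58 mm across, 10 mm thick, lying flat in the carrier's tray (in which quarter varies). Origin at the centre of its underside; top 60 mm above the table.
- coaster_star: Loose plywood coaster, six-armed star with arms 10 mm wide, 58 mm across, 10 mm thick, lying flat in the carrier's tray (in which quarter varies). Origin at the centre of its underside; top 60 mm above the table.
- can_a: Bystander near the press, not to be disturbed: aluminium drink can, 53 mm in diameter, 132 mm tall. Origin at the centre of its underside.
- can_b: Bystander near the press, not to be disturbed: aluminium drink can, 53 mm in diameter, 132 mm tall. Origin at the centre of its underside.
- can_c: Bystander near the press, not to be disturbed: aluminium drink can, 53 mm in diameter, 132 mm tall. Origin at the centre of its underside.
- sweet_jar: Bystander near the press, not to be disturbed: clear jar with white cap, 90 mm in diameter, 130 mm tall. Origin at the centre of its underside.
- marker: Bystander near the press, not to be disturbed: marker pen lying down, about 135 mm long, 15 mm thick. Origin at the centre of its underside.
- pen_carton: Bystander near the press, not to be disturbed: cardboard carton 90 x 60 x 45 mm. Origin at the centre of its underside.
- pencil_pot: Bystander near the press, not to be disturbed: grey pot of pencils, 72 mm in diameter, about 177 mm tall with pencils. Origin at the centre of its underside.
Things that resemble listed ones, but are neither listed nor needed, are in the scene too. What is shaped like the coaster_square but blue or turquoise is not meant.

How it is judged:
By the outcome, as a careful person would: the job done as asked, in the order asked, and still so for the second after the job is handed in, with the robot touching nothing.
It also fails if it takes over 64 s, if anything falls off the work surface, if the arm or the gripper's body presses on something with over 40 N, if the wrist force passes 120 N, or if a joint passes its speed limit or range.

## Robot

A 6-joint arm with a two-finger parallel gripper is mounted at the origin on the work surface. World frame = base frame: x ahead of the robot, y to its left, z up, the work surface at z = 0. Lengths are in m, angles in rad, forces in N, time in s.
With the tool pointing down it reaches from about 0.425 to 0.95 m from the base axis. Payload 3.5 kg.
Tool frame: the origin (TCP) lies midway between the tips of the shut fingers; the grasp point (between the pads) lies 19 mm behind it; z points along the fingers, y is the line along which they close (so a half turn about z gives the same grasp; the last joint's range is limited). The gripper opens to 85 mm and grips with 20 to 120 N. Pads are 22 mm wide; open, the fingers measure 114 mm over their backs; the gripper's body (76 mm by 85 mm) begins 54 mm behind the grasp point. The pads swing forward as they close: fully open they stand 13 mm farther back than shut.
Start: joints at [1.003, 0.286, 1.577, -0, 1.279, -0.15], TCP at [0.274, 0.617, 0.231] pointing down, gripper open.
Joint ranges: [-2.77, 2.77], [-0.9, 2.22], [0.21, 2.48], [-1.53, 4.67], [0.24, 2.81], [-2.84, 2.84]. Speed limits (rad/s): [2.79, 2.79, 3.14, 3.14, 3.14, 3.14].

## Interface

Orientations are given as a unit quaternion [x, y, z, w].
In Python, from plant import ctrl gives the robot as it stands.
- The arm moves only by the tool move_arm, never from a script. Its argument "plan" is a list of rows, each an object of numbers: "x", "y", "z": the shift along the tool's x, y, z in m; "yaw": the turn about the tool's z in rad; "fingers": the closure, from 0 (fully open) to 1 (shut). In form: [{"x": .., "y": .., "z": .., "yaw": .., "fingers": ..}, ...]. A call has 1 to 5 rows; each row is the pose to reach, as a shift and turn from the pose commanded when the call began, along the tool's axes at that moment; what a row does not reach only later rows make up. A row lasts 1/10 s, in which the tool goes at most 50 mm and 8.59 degrees, less where a joint would pass 70% of its speed; a pose out of reach is approached as far as the arm can. A call with a gripper value outside its range is refused whole. The fingers move at their own pace and stop on an object; "force" is the grip in N (left out, the last holds). Time passes only in rows, so rows that repeat a pose let the fingers close. It gives the time, the measured TCP pose, the force, the opening and the grip force at its end, in the units of the state.
- ctrl.get_state(): the state, without advancing time (a new reading comes with each control period).
- ctrl.read_camera(name): name is "scene" or "top" or "wrist"; returns the picture (384x512x3 uint8, red, green, blue); there is no depth.
- ctrl.camera_model(name): a dict with "intrinsics" (3x3 intrinsics, pixels), "cam_to_world" (4x4, takes a point from camera to world coordinates); the wrist camera has in their place "tool_from_camera" (4x4, takes a point from camera to tool coordinates, whose origin is the TCP and whose axes are the flange's). Camera axes: x right, y up, looking along -z (the intrinsics and any distortion apply to the point x, -y, -z); pixel columns grow to the right and rows downward; lengths in m; the calibration is good to about 2 mm. A picture is of the moment at which its call begins: read the wrist's pose just before it. camera_model takes no time and is no camera call.
- ctrl.sign_off(): hands the job in; it is judged then, once.
The state is a dict: "time": time; "qpos": joint angles; "dq": joint speeds; "joint_efforts": joint torques, N m; "eef_pos": TCP position; "tcp_rot": TCP orientation; "contact_force": force on the tool from outside, world axes, zero at the start; "wrist_torque": the same for the moment, N m; "opening": opening from 0.0 (shut) to 1.0 (fully open); "finger_force": force on a finger pad.
Only numpy, scipy, OpenCV 4.12 (cv2) and the standard library are available. Lean on these libraries where they do the work, as an engineer would, in place of code of your own. Each camera call takes 0.05 s, during which the arm holds its last target. There are 200 camera calls.

## Working session

There is one attempt and no reset: what is moved stays moved. The work goes in short steps, Python scripts to look and compute and a tool call to move; the robot and the scene stay as the last step left them, time stands still between calls to the robot, and variables do not carry over. Pictures are saved under pics/ and viewed, at most 11 in all, crops included, and the job is handed in when it is done.

Besides the shell and the picture viewer there is one more tool, called as a command line: name --argument value ..., lists and objects as JSON in quotes. move_arm: Moves the arm, as the interface text tells. Its arguments: {"type":"object","properties":{"plan":{"type":"array"},"force":{"type":"number"}},"required":["plan"]}

```bash
mkdir -p pics; cat > h.py <<'E'
from plant import ctrl
import numpy as np, cv2
from scipy.spatial.transform import Rotation as R
def shot(n,f):
    im=ctrl.read_camera(n); cv2.imwrite('pics/'+f,im[:,:,::-1]); return im
def cam(n):
    m=ctrl.camera_model(n); 
    if 'cam_to_world' in m: T=np.array(m['cam_to_world'])
    else:
        s=ctrl.get_state(); W=np.eye(4); W[:3,:3]=R.from_quat(s['tcp_rot']).as_matrix(); W[:3,3]=s['eef_pos']; T=W@np.array(m['tool_from_camera'])
    return np.array(m['intrinsics']),T,m
def undist(K,m,uv):
    d=m.get('distortion'); 
    return cv2.undistortPoints(np.array([[uv]],float),K,None if d is None else np.array(d,float))[0,0]
def ray(n,uv,z):
    K,T,m=cam(n); a=undist(K,m,uv); d=T[:3,:3]@np.array([a[0],-a[1],-1]); o=T[:3,3]
    return o+d*(z-o[2])/d[2]
def proj(n,p):
    K,T,m=cam(n); c=np.linalg.inv(T)@np.r_[p,1]; c=c[:3]
    q=K@np.array([c[0],-c[1],-c[2]]); return q[:2]/q[2]
E
python3 - <<'E'
from h import *
for n in('scene','top','wrist'):
    shot(n,n+'0.png'); m=ctrl.camera_model(n); print(n,m)
s=ctrl.get_state();print(s)
a=cv2.imread('pics/top0.png');cv2.imwrite('pics/top0b.png',cv2.resize(a,(800,600)))
E
```

```text
scene {'intrinsics': array([[397.91701841,   0.        , 253.55966809],
       [  0.        , 397.91701841, 188.03753691],
       [  0.        ,   0.        ,   1.        ]]), 'cam_to_world': array([[-0.28950369, -0.61875062,  0.73029808,  1.27383442],
       [ 0.95716866, -0.19030926,  0.21819842,  0.21504823],
       [ 0.00397209,  0.76218768,  0.64734393,  0.75706355],
       [ 0.        ,  0.        ,  0.        ,  1.        ]])}
top {'intrinsics': array([[373.95874511,   0.        , 255.34324751],
       [  0.        , 373.95874511, 192.73042829],
       [  0.        ,   0.        ,   1.        ]]), 'cam_to_world': array([[ 0.00848414,  0.9967054 , -0.08066202,  0.4952571 ],
       [-0.99992953,  0.00912609,  0.00759315,  0.01478779],
       [ 0.00830426,  0.08059191,  0.99671259,  0.98328496],
       [ 0.        ,  0.        ,  0.        ,  1.        ]])}
wrist {'intrinsics': array([[322.63880005,   0.        , 255.42049588],
       [  0.        , 322.63880005, 196.81956712],
       [  0.        ,   0.        ,   1.        ]]), 'tool_from_camera': array([[ 6.97545271e-04,  9.53
[... 312 characters left out ...]
{'time': 0.15, 'qpos': array([ 1.00302906e+00,  2.87022759e-01,  1.57785796e+00, -9.60149176e-07,
        1.27860011e+00, -1.50004195e-01]), 'dq': array([-0.00114577, -0.00036454, -0.00537401,  0.00045144, -0.00096733,
        0.00115988]), 'joint_efforts': array([ 1.88753884e-04, -4.06597281e+01, -2.93142772e+01, -1.52231964e-04,
        3.89955821e-03, -1.23805495e-05]), 'eef_pos': array([0.2735528 , 0.61651801, 0.23021519]), 'tcp_rot': array([ 2.07365647e-01,  9.78263051e-01, -8.84099762e-04, -3.31162575e-04]), 'contact_force': array([ 0.69338848, -0.36402331, -0.14823142]), 'wrist_torque': array([ 0.02571474,  0.01404981, -0.02005685]), 'finger_force': 0.0, 'opening': 1.0006410968199073}
```

View pics/top0b.png

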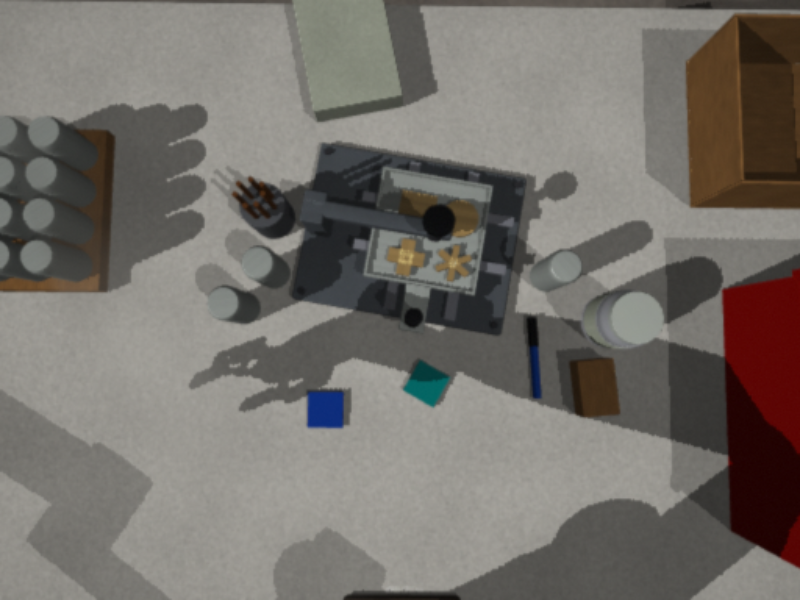

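View pics/scene0.png

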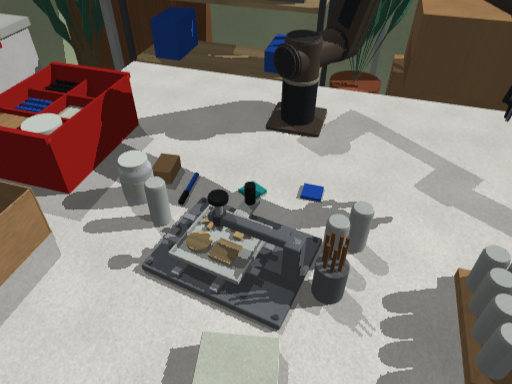

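The top view (800 px scale) shows the press with its button at (438,220) and the handle at (413,317), robot side. The cross is at (406,257) and the star at (454,262). The scene view shows the disc at (198,242) and the square at (228,250), both in the far row, with the square towards +y. Next I'll measure these.

```bash
cat >> h.py <<'E'
def blobs(mask,amin):
    n,l,s,c=cv2.connectedComponentsWithStats(mask.astype(np.uint8)); 
    return [(tuple(c[i].round(1)),tuple(s[i])) for i in range(1,n) if s[i,4]>=amin]
E
python3 - <<'E'
from h import *
im=cv2.imread('pics/top0.png'); g=im.max(2)
print('dark',[b for b in blobs(g<30,40) if 180<b[0][0]<345 and 80<b[0][1]<220])
k=512/800
C=[ray('top',np.array(p)*k,0.02) for p in [(322,142),(533,178),(500,334),(291,297)]]
C=np.array(C);print(C.round(4)); print([np.linalg.norm(C[i]-C[(i+1)%4]).round(3) for i in range(4)])
T=[ray('top',np.array(p)*k,0.058) for p in [(384,167),(492,185),(474,294),(366,276)]]
T=np.array(T);print(T.round(4),T.mean(0)); print([np.linalg.norm(T[i]-T[(i+1)%4]).round(3) for i in range(4)])
print('btn',ray('top',np.array((438,220))*k,.184),'h',ray('top',np.array((413,317))*k,.118))
for n,p in dict(cross=(406,257),star=(454,262)).items(): print(n,ray('top',np.array(p)*k,.06))
h=cv2.cvtColor(cv2.imread('pics/scene0.png'),cv2.COLOR_BGR2HSV)
m=(h[...,0]>8)&(h[...,0]<28)&(h[...,1]>90)&(h[...,2]>60); m=cv2.morphologyEx(m.astype(np.uint8),cv2.MORPH_OPEN,np.ones((2,2)))
for b in blobs(m,30):
    if 150<b[0][0]<280 and 200<b[0][1]<290: print(b,ray('scene',b[0],.058))
s=cv2.imread('pics/scene0.png')[180:300,130:290]; cv2.imwrite('pics/s0c.png',cv2.resize(s,(800,600),interpolation=cv2.INTER_CUBIC))
s=im[80:220,180:360]; cv2.imwrite('pics/t0c.png',cv2.resize(s,None,fx=4.4,fy=4.2857,interpolation=cv2.INTER_CUBIC))
E
```

```text
dark [((np.float64(239.2), np.float64(117.2)), (np.int32(236), np.int32(112), np.int32(7), np.int32(11), np.int32(45))), ((np.float64(226.3), np.float64(128.4)), (np.int32(211), np.int32(122), np.int32(29), np.int32(11), np.int32(79))), ((np.float64(183.6), np.float64(138.7)), (np.int32(177), np.int32(129), np.int32(12), np.int32(21), np.int32(74))), ((np.float64(280.3), np.float64(141.2)), (np.int32(270), np.int32(131), np.int32(21), np.int32(22), np.int32(330))), ((np.float64(208.6), np.float64(145.7)), (np.int32(203), np.int32(141), np.int32(10), np.int32(10), np.int32(47))), ((np.float64(263.9), np.float64(202.9)), (np.int32(259), np.int32(198), np.int32(11), np.int32(11), np.int32(102))), ((np.float64(340.1), np.float64(211.8)), (np.int32(337), np.int32(203), np.int32(7), np.int32(19), np.int32(108)))]
[[ 0.8417  0.1398  0.02  ]
 [ 0.7836 -0.2167  0.02  ]
 [ 0.5204 -0.1596  0.02  ]
 [ 0.5784  0.1859  0.02  ]]
[np.float64(0.361), np.float64(0.269), np.float64(0.35), np.float64(0.267)]
[[ 0.7877  0.0338  0.058 ]
 [ 0.7599 -0.1411  0.058 ]
 [ 0.5826 -0.1116  0.058 ]
 [ 0.6099  0.06
[... 206 characters left out ...]
]
cross [ 0.64072275 -0.00285496  0.06      ]
star [ 0.63342142 -0.07949331  0.06      ]
((np.float64(209.0), np.float64(224.7)), (np.int32(204), np.int32(221), np.int32(10), np.int32(9), np.int32(54))) [ 0.64987887 -0.08467693  0.058     ]
((np.float64(199.7), np.float64(242.2)), (np.int32(188), np.int32(233), np.int32(24), np.int32(20), np.int32(387))) [ 0.70938451 -0.084295    0.058     ]
((np.float64(239.1), np.float64(236.4)), (np.int32(235), np.int32(233), np.int32(10), np.int32(8), np.int32(56))) [ 0.66501832 -0.0020506   0.058     ]
((np.float64(225.8), np.float64(252.4)), (np.int32(210), np.int32(240), np.int32(33), np.int32(26), np.int32(520))) [ 0.72066223 -0.01545448  0.058     ]
```

View pics/s0c.png

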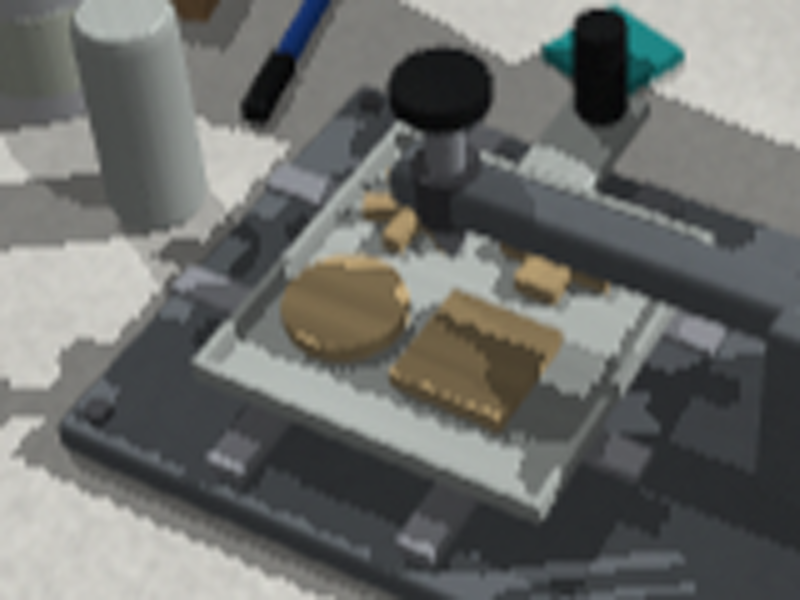

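View pics/t0c.png

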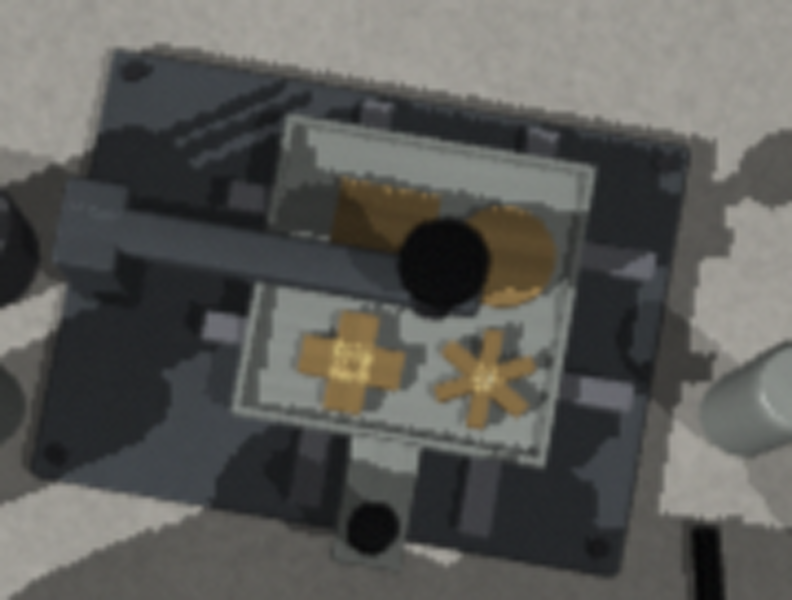

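The crops show the square at about (476,352) and the disc at (345,303) in the scene crop. In the top crop the disc is about (502,256) and the square about (385,236). Next I'll put everything into press coordinates, using both views.

```bash
cat >> h.py <<'E'
def tri(pts): # [(cam,uv)...] least squares ray intersection
    A=np.zeros((3,3));b=np.zeros(3)
    for n,uv in pts:
        p=ray(n,uv,0.);q=ray(n,uv,.3);d=(q-p)/np.linalg.norm(q-p);M=np.eye(3)-np.outer(d,d);A+=M;b+=M@p
    return np.linalg.solve(A,b)
def tool(v): # world vector -> tool axes
    return R.from_quat(ctrl.get_state()['tcp_rot']).inv().apply(v)
E
python3 - <<'E'
from h import *
sc=lambda x,y:(130+x/5-.4,180+y/5-.4)
tc=lambda x,y:(180+x/4.4-.4,80+y/4.2857-.4)
print('btn tri',tri([('top',(280.3,141.2)),('scene',sc(441,87))]),ray('top',(280.3,141.2),.184),ray('scene',sc(441,87),.184))
print('handle tri',tri([('top',(263.9,202.9)),('scene',sc(601,28))]),ray('top',(263.9,202.9),.118),ray('scene',sc(601,28),.118))
o=np.array([.6735,-.0445]);a=np.radians(-9.2);Rm=np.array([[np.cos(a),np.sin(a)],[-np.sin(a),np.cos(a)]])
P={'sqS':('scene',sc(476,352),.06),'sqT':('top',tc(385,236),.06),'diS':('scene',sc(345,302),.06),'diT':('top',tc(502.5,256.5),.06),
'trayS':[sc(200,360),sc(542,510),],}
for k,v in P.items():
    if k!='trayS':
        w=ray(*v); print(k,w[:2].round(4),(Rm@(w[:2]-o)).round(4))
w=ray('top',(263.9,202.9),.118)[:2];print('h',Rm@(w-o))
for p in P['trayS']: print('tray corner S',(Rm@(ray('scene',p,.058)[:2]-o)).round(4))
T=np.array([ray('top',tc(*p),.058)[:2] for p in [(287,114),(595,167),(543,466),(233,411)]]);print('tray T',(Rm@(T-o).T).T.round(4))
s=ctrl.get_state();d=np.r_[w,.20]-s['eef_pos'];print('to handle',tool(d),s['eef_pos'])
E
```

```text
btn tri [ 0.67379188 -0.04522954  0.17922   ] [ 0.67260874 -0.04450017  0.184     ] [ 0.67881186 -0.04346769  0.184     ]
handle tri [ 0.54216454 -0.01264928  0.11552868] [ 0.54182724 -0.01182907  0.118     ] [ 0.54514644 -0.0125244   0.118     ]
sqS [ 0.7162 -0.0194] [0.0381 0.0316]
sqT [ 0.7164 -0.0205] [0.0385 0.0305]
diS [ 0.7054 -0.0886] [ 0.0385 -0.0384]
diT [ 0.7049 -0.0876] [ 0.0379 -0.0375]
h [-0.13520243  0.01119866]
tray corner S [ 0.0965 -0.0799]
tray corner S [0.1009 0.0986]
tray T [[ 0.1016  0.0982]
 [ 0.1003 -0.0815]
 [-0.0795 -0.08  ]
 [-0.0775  0.0982]]
to handle [-0.50014203 -0.46540804  0.03094354] [0.2735528  0.61651801 0.23021519]
```

move_arm --plan '[{"x": -0.036,"y": -0.034,"z": 0.0,"yaw": -0.06,"fingers": 0},{"x": -0.072,"y": -0.068,"z": 0.0,"yaw": -0.12,"fingers": 0},{"x": -0.108,"y": -0.1,"z": 0.0,"yaw": -0.18,"fingers": 0},{"x": -0.144,"y": -0.134,"z": 0.0,"yaw": -0.257,"fingers": 0},{"x": -0.18,"y": -0.168,"z": 0.0,"yaw": -0.257,"fingers": 0}]'

```text
time: 0.65
eef_pos: [0.3704, 0.3885, 0.231]
tcp_rot: [0.079, 0.997, -0.0, -0.0]
contact_force: [1.5, 0.3, -0.2]
opening: 1.001
finger_force: 0.0
```

```bash
cat > to.py <<'E'
import sys
from h import *
s=ctrl.get_state();d=np.array(list(map(float,sys.argv[1:4])))-s['eef_pos']
t=R.from_quat(s['tcp_rot']).as_matrix()
print('t',s['time'],'pos',s['eef_pos'].round(4),'shift',tool(d).round(4),'toolx',t[:,0].round(3),'yang',np.degrees(np.arctan2(t[1,1],t[0,1])).round(2),'F',s['contact_force'].round(1),'open',s['opening'].round(3))
E
python3 to.py .542 -.0122 .20
```

```text
Traceback (most recent call last):
  File "to.py", line 5, in <module>
    print('t',s['time'],'pos',s['eef_pos'].round(4),'shift',tool(d).round(4),'toolx',t[:,0].round(3),'yang',np.degrees(np.arctan2(t[1,1],t[0,1])).round(2),'F',s['contact_force'].round(1),'open',s['opening'].round(3))
                                                                                                                                                                                                  ^^^^^^^^^^^^^^^^^^
AttributeError: 'float' object has no attribute 'round'
```

```bash
sed -i "s/s\['opening'\].round(3)/round(s['opening'],3)/;s/s\['time'\]/round(s['time'],2)/" to.py; python3 to.py .542 -.0122 .20
```

```text
t 0.65 pos [0.3704 0.3885 0.231 ] shift [-0.2329 -0.3685  0.0311] toolx [-0.987  0.158  0.   ] yang 80.9 F [ 1.5  0.3 -0.2] open 1.001
```

move_arm --plan '[{"x": -0.026,"y": -0.041,"z": 0.003,"yaw": 0,"fingers": 0},{"x": -0.052,"y": -0.082,"z": 0.006,"yaw": 0,"fingers": 0},{"x": -0.078,"y": -0.123,"z": 0.01,"yaw": 0,"fingers": 0},{"x": -0.104,"y": -0.164,"z": 0.013,"yaw": 0,"fingers": 0},{"x": -0.13,"y": -0.205,"z": 0.016,"yaw": 0,"fingers": 0}]'

```text
time: 1.15
eef_pos: [0.4659, 0.1653, 0.2151]
tcp_rot: [0.08, 0.997, 0.0, 0.0]
contact_force: [0.4, 0.2, 0.1]
opening: 1.0
finger_force: 0.0
```

move_arm --plan '[{"x": -0.026,"y": -0.041,"z": 0.003,"yaw": 0,"fingers": 0},{"x": -0.052,"y": -0.082,"z": 0.006,"yaw": 0,"fingers": 0},{"x": -0.078,"y": -0.123,"z": 0.01,"yaw": 0,"fingers": 0},{"x": -0.103,"y": -0.163,"z": 0.013,"yaw": 0,"fingers": 0},{"x": -0.103,"y": -0.163,"z": 0.015,"yaw": 0,"fingers": 0}]'

```text
time: 1.65
eef_pos: [0.5427, -0.015, 0.2]
tcp_rot: [0.083, 0.997, -0.001, 0.0]
contact_force: [-0.6, 0.6, 1.1]
opening: 0.999
finger_force: 0.0
```

```bash
python3 to.py .542 -.0122 .20; python3 - <<'E'
from h import *
im=shot('wrist','w1.png')
print([b for b in blobs(im.max(2)<30,80)])
print(proj('wrist',[.542,-.0122,.118]),proj('wrist',[.6735,-.0445,.184]))
E
```

```text
t 1.65 pos [ 0.5427 -0.015   0.2   ] shift [0.0011 0.0026 0.    ] toolx [-0.986  0.166 -0.001] yang 80.44 F [-0.6  0.6  1.1] open 0.999
[((np.float64(259.0), np.float64(346.2)), (np.int32(0), np.int32(256), np.int32(512), np.int32(128), np.int32(27388)))]
[254.6532537  203.51227823] [238.98900254 428.94390947]
```

View pics/w1.png

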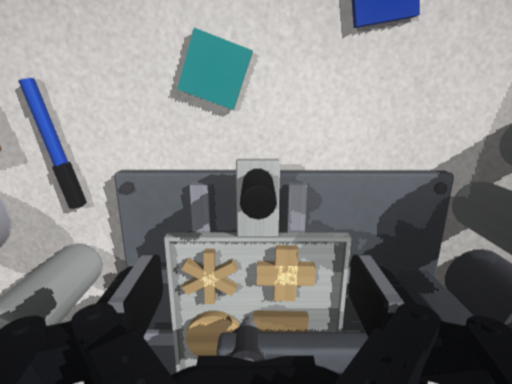

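The wrist view shows the post's top at about (258,203), where I predicted (255,203). The fingers clear it on both sides, so I'll descend.

move_arm --plan '[{"x": 0.001,"y": 0.003,"z": 0.03,"yaw": 0,"fingers": 0},{"x": 0.001,"y": 0.003,"z": 0.06,"yaw": 0,"fingers": 0},{"x": 0.001,"y": 0.003,"z": 0.09,"yaw": 0,"fingers": 0},{"x": 0.001,"y": 0.003,"z": 0.118,"yaw": 0,"fingers": 0},{"x": 0.001,"y": 0.003,"z": 0.118,"yaw": 0,"fingers": 0.5}]' --force 30

```text
time: 2.2
eef_pos: [0.5366, -0.005, 0.0778]
tcp_rot: [0.08, 0.997, 0.001, -0.005]
contact_force: [-0.6, 0.1, -0.5]
opening: 0.856
finger_force: 0.0
```

move_arm --plan '[{"x": 0,"y": 0,"z": 0,"yaw": 0,"fingers": 0.8},{"x": 0,"y": 0,"z": 0,"yaw": 0,"fingers": 0.9},{"x": 0,"y": 0,"z": 0,"yaw": 0,"fingers": 1},{"x": 0,"y": 0,"z": 0,"yaw": 0,"fingers": 1},{"x": 0,"y": 0,"z": 0,"yaw": 0,"fingers": 1}]'

```text
time: 2.7
eef_pos: [0.5423, -0.0075, 0.0848]
tcp_rot: [0.08, 0.997, -0.0, 0.002]
contact_force: [-1.7, -0.0, 6.6]
opening: 0.317
finger_force: 30.5
```

```bash
python3 to.py .542 -.0122 .082
```

```text
t 2.7 pos [ 0.5423 -0.0075  0.0848] shift [-0.0005 -0.0047  0.0028] toolx [-0.987  0.16  -0.004] yang 80.8 F [-1.7 -0.   6.6] open 0.317
```

move_arm --plan '[{"x": 0.004,"y": -0.004,"z": 0,"yaw": 0,"fingers": 1},{"x": 0.01,"y": -0.009,"z": 0,"yaw": 0,"fingers": 1},{"x": 0.017,"y": -0.016,"z": 0,"yaw": 0,"fingers": 1},{"x": 0.024,"y": -0.023,"z": 0,"yaw": 0,"fingers": 1},{"x": 0.03,"y": -0.029,"z": 0,"yaw": 0,"fingers": 1}]'

```text
time: 3.2
eef_pos: [0.5084, -0.0315, 0.0848]
tcp_rot: [0.08, 0.997, -0.0, 0.003]
contact_force: [3.0, 1.9, 7.3]
opening: 0.317
finger_force: 30.6
```

move_arm --plan '[{"x": 0.005,"y": -0.004,"z": 0,"yaw": 0,"fingers": 1},{"x": 0.008,"y": -0.006,"z": 0,"yaw": 0,"fingers": 1},{"x": 0.008,"y": -0.006,"z": 0,"yaw": 0,"fingers": 1},{"x": 0.008,"y": -0.006,"z": 0,"yaw": 0,"fingers": 1}]'

```text
time: 3.6
eef_pos: [0.4989, -0.0364, 0.0847]
tcp_rot: [0.08, 0.997, -0.001, 0.002]
contact_force: [-0.1, -0.0, 10.0]
opening: 0.318
finger_force: 30.8
```

```bash
python3 - <<'E'
from h import *
s=ctrl.get_state();o=np.array([.6735,-.0445]);a=np.radians(-9.2);Rm=np.array([[np.cos(a),np.sin(a)],[-np.sin(a),np.cos(a)]])
print(s['eef_pos'],Rm@(s['eef_pos'][:2]-o),s['contact_force'])
a=shot('scene','s2.png')[170:290,130:290,::-1]; b=shot('top','t2.png')[80:220,180:360,::-1]
a=cv2.resize(a,(400,300),interpolation=cv2.INTER_CUBIC);b=cv2.resize(b,(400,300),interpolation=cv2.INTER_CUBIC)
a=cv2.resize(cv2.imread('pics/s2.png')[170:290,130:290],(800,600),interpolation=cv2.INTER_CUBIC)
cv2.imwrite('pics/c2.png',a)
E
```

```text
[ 0.49894679 -0.03640008  0.08472697] [-0.17360283 -0.01991205] [-0.11014604 -0.024262    9.95984286]
```

View pics/c2.png

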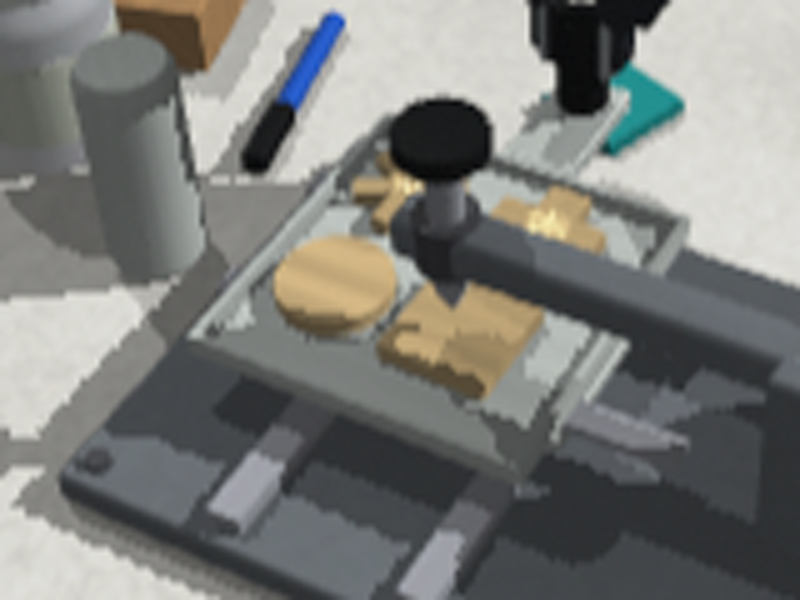

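```bash
cat >> h.py <<'E'
O=np.array([.6735,-.0445]);_a=np.radians(-9.2);Rm=np.array([[np.cos(_a),np.sin(_a)],[-np.sin(_a),np.cos(_a)]])
def press(w): return (Rm@(np.array(w)[:2]-O)).round(4)
E
python3 - <<'E'
from h import *
sc=lambda x,y:(130+x/5-.4,170+y/5-.4)
for n,p,z in [('nib',(453,304),.0725),('btn',(441,137),.184),('sq',(460,332),.06),('disc',(336,283),.06),('R',(543,319),.06),('L',(380,346),.06),('F',(485,385),.06),('Fbot',(487,398),.05),('tray c',(192,338),.058),('tray c',(516,480),.058)]:
    print(n,press(ray('scene',sc(*p),z)))
# masks: disc / square in top and scene
h=cv2.cvtColor(cv2.imread('pics/scene0.png'.replace('scene0','s2')),cv2.COLOR_BGR2HSV)
m=(h[...,0]>8)&(h[...,0]<28)&(h[...,1]>70)&(h[...,2]>60)
for b in blobs(m,30):
    if 150<b[0][0]<280 and 190<b[0][1]<290: print(b[0],b[1],press(ray('scene',b[0],.0575)))
im=cv2.imread('pics/t2.png');h=cv2.cvtColor(im,cv2.COLOR_BGR2HSV)
m=(h[...,0]>8)&(h[...,0]<28)&(h[...,1]>70)&(h[...,2]>60)
for b in blobs(m,30):
    if 200<b[0][0]<330 and 100<b[0][1]<200: print('top',b[0],b[1],press(ray('top',b[0],.06)))
cv2.imwrite('pics/c2t.png',cv2.resize(im[90:220,200:340],None,fx=5,fy=4.6,interpolation=cv2.INTER_CUBIC))
E
```

```text
nib [-0.0007 -0.0019]
btn [0.0051 0.0019]
sq [0.0036 0.0037]
disc [ 0.0022 -0.0663]
R [-0.0212  0.035 ]
L [ 0.028  -0.0257]
F [0.0274 0.0303]
Fbot [0.0264 0.0304]
tray c [ 0.0615 -0.1092]
tray c [0.0682 0.0685]
(np.float64(206.5), np.float64(208.0)) (np.int32(201), np.int32(201), np.int32(12), np.int32(15), np.int32(94)) [-0.0658 -0.0802]
(np.float64(240.8), np.float64(213.1)) (np.int32(229), np.int32(207), np.int32(22), np.int32(13), np.int32(145)) [-0.088   0.0073]
(np.float64(196.5), np.float64(226.7)) (np.int32(185), np.int32(218), np.int32(24), np.int32(19), np.int32(371)) [ 0.002  -0.0675]
(np.float64(221.9), np.float64(237.0)) (np.int32(206), np.int32(227), np.int32(32), np.int32(22), np.int32(463)) [0.0042 0.0046]
top (np.float64(303.2), np.float64(156.1)) (np.int32(291), np.int32(145), np.int32(25), np.int32(23), np.int32(447)) [ 0.0002 -0.0674]
top (np.float64(274.5), np.float64(157.5)) (np.int32(263), np.int32(151), np.int32(24), np.int32(14), np.int32(247)) [-0.0155  0.0027]
top (np.float64(268.6), np.float64(181.1)) (np.int32(257), np.int32(170), np.int32(24), np.int32(24), np.int32(341)) [-0.0764  0.0074]
top (np.float64(299.0), np.float64(184.6)) (np.int32(288), np.int32(174), np.int32(23), np.int32(23), np.int32(253)) [-0.0723 -0.0684]
```

View pics/c2t.png

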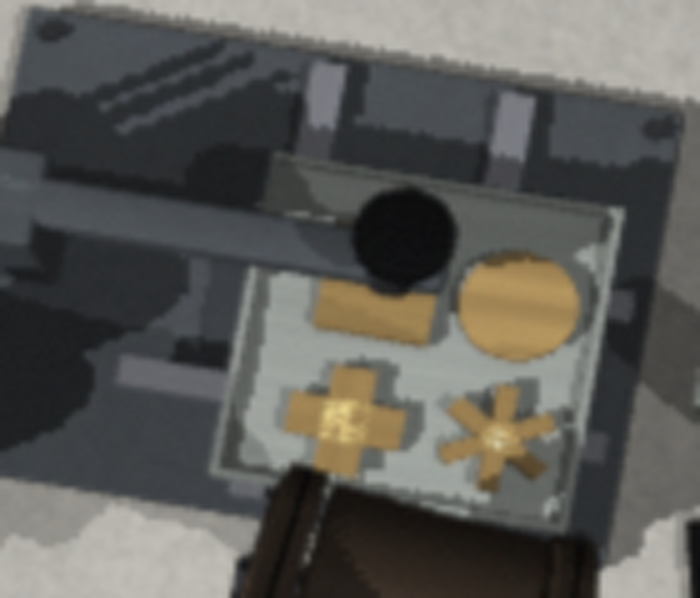

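```bash
python3 - <<'E'
from h import *
tc=lambda x,y:(200+x/5-.4,90+y/4.6-.4)
for p in [(313,326),(432,345),(372.5,335.5),(437,292),(318,280)]: print(press(ray('top',tc(*p),.06)))
print('btn',press(ray('top',tc(405,239),.184)))
E
```

```text
[-0.0281  0.0318]
[-0.0282 -0.0285]
[-0.0282  0.0016]
[ 0.0009 -0.0263]
[-0.0027  0.0335]
btn [-0.0015 -0.0009]
```

The top crop puts the square 2–4 mm off in x and about 5 mm off in y relative to the nib. The scene crop agrees, with the nib tip at (453,304) and the square's centre at (460,332). I'll nudge it, then release.

move_arm --plan '[{"x": 0.001,"y": -0.002,"z": 0,"yaw": 0,"fingers": 1},{"x": 0.003,"y": -0.005,"z": 0,"yaw": 0,"fingers": 1},{"x": 0.003,"y": -0.005,"z": 0,"yaw": 0,"fingers": 1},{"x": 0.003,"y": -0.005,"z": 0,"yaw": 0,"fingers": 1},{"x": 0.003,"y": -0.005,"z": 0,"yaw": 0,"fingers": 1}]'

```text
time: 4.2
eef_pos: [0.4956, -0.0408, 0.0848]
tcp_rot: [0.08, 0.997, -0.001, 0.002]
contact_force: [0.6, -0.5, 9.8]
opening: 0.318
finger_force: 30.7
```

```bash
python3 - <<'E'
from h import *
s=ctrl.get_state(); print(s['eef_pos'],press(s['eef_pos']),s['contact_force'])
shot('scene','s3.png');a=cv2.imread('pics/s3.png');h=cv2.cvtColor(a,cv2.COLOR_BGR2HSV)
m=(h[...,0]>8)&(h[...,0]<28)&(h[...,1]>70)&(h[...,2]>60)
for b in blobs(m,200):
    if 150<b[0][0]<280 and 190<b[0][1]<290: print(b[0],b[1],press(ray('scene',b[0],.0575)))
E
```

```text
[ 0.49562309 -0.04082785  0.08477356] [-0.1762 -0.0248] [ 0.63684883 -0.50583469  9.8494573 ]
(np.float64(195.6), np.float64(225.2)) (np.int32(184), np.int32(216), np.int32(24), np.int32(19), np.int32(367)) [-0.0014 -0.0722]
(np.float64(220.3), np.float64(235.9)) (np.int32(204), np.int32(225), np.int32(33), np.int32(23), np.int32(437)) [ 0.0028 -0.0005]
```

move_arm --plan '[{"x": 0,"y": 0,"z": 0,"yaw": 0,"fingers": 0.6},{"x": 0,"y": 0,"z": 0,"yaw": 0,"fingers": 0.4},{"x": 0,"y": 0,"z": 0,"yaw": 0,"fingers": 0.2},{"x": 0,"y": 0,"z": 0,"yaw": 0,"fingers": 0.0},{"x": 0,"y": 0,"z": 0,"yaw": 0,"fingers": 0.0}]'

```text
time: 4.75
eef_pos: [0.4935, -0.0399, 0.0819]
tcp_rot: [0.08, 0.997, 0.0, -0.0]
contact_force: [-0.3, 0.0, -0.1]
opening: 1.0
finger_force: 0.0
```

move_arm --plan '[{"x": 0,"y": 0,"z": -0.04,"yaw": 0,"fingers": 0},{"x": 0,"y": 0,"z": -0.085,"yaw": 0,"fingers": 0},{"x": 0,"y": 0,"z": -0.13,"yaw": 0,"fingers": 1},{"x": -0.03,"y": 0.005,"z": -0.145,"yaw": 0,"fingers": 1},{"x": -0.07,"y": 0.01,"z": -0.145,"yaw": 0,"fingers": 1}]'

```text
time: 5.25
eef_pos: [0.5668, -0.0416, 0.2326]
tcp_rot: [0.08, 0.997, -0.001, 0.004]
contact_force: [0.5, 0.3, -0.3]
opening: 0.514
finger_force: 0.0
```

move_arm --plan '[{"x": -0.04,"y": 0.005,"z": 0,"yaw": 0,"fingers": 1},{"x": -0.08,"y": 0.01,"z": 0,"yaw": 0,"fingers": 1},{"x": -0.108,"y": 0.015,"z": 0,"yaw": 0,"fingers": 1},{"x": -0.108,"y": 0.015,"z": 0,"yaw": 0,"fingers": 1}]'

```text
time: 5.65
eef_pos: [0.6758, -0.0439, 0.2259]
tcp_rot: [0.08, 0.997, 0.0, -0.0]
contact_force: [0.1, 0.4, 0.5]
opening: 0.001
finger_force: 0.0
```

```bash
python3 to.py .674 -.0445 .184; python3 - <<'E'
from h import *
shot('scene','s4.png');shot('wrist','w4.png')
a=cv2.resize(cv2.imread('pics/s4.png')[170:290,130:290],(800,600),interpolation=cv2.INTER_CUBIC)
cv2.imwrite('pics/c4.png',a)
E
```

```text
t 5.65 pos [ 0.6758 -0.0439  0.2259] shift [ 0.0016 -0.0008  0.0419] toolx [-0.987  0.16   0.001] yang 80.81 F [0.1 0.4 0.5] open 0.001
```

View pics/c4.png

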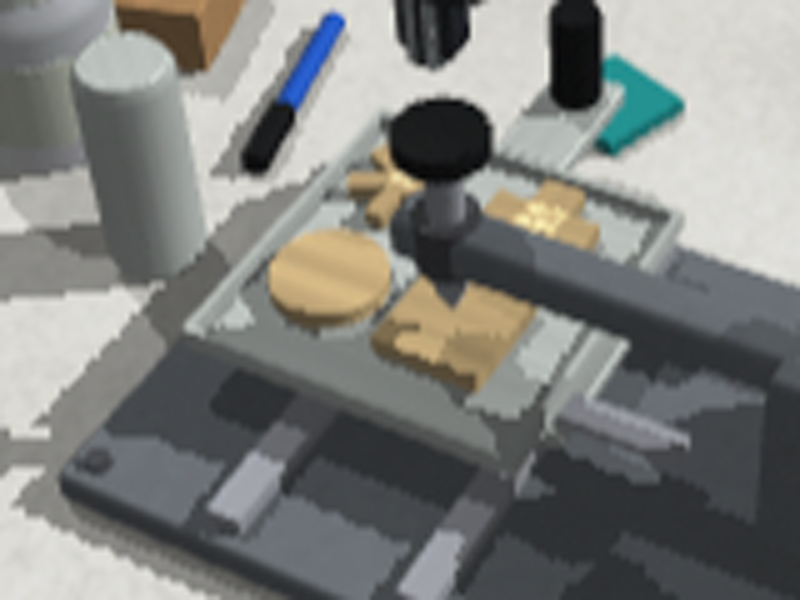

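The wrist is above the button, and the square's corners run from (373,336) to (535,312). I'll check the centring numerically before pressing.

```bash
python3 - <<'E'
from h import *
sc=lambda x,y:(130+x/5-.4,170+y/5-.4)
for n,p,z in [('nib',(454,304),.0725),('LR',(454,324),.06),('F',(477,378),.06),('L',(373,337),.06),('R',(536,312),.06)]: print(n,press(ray('scene',sc(*p),z)))
h=cv2.cvtColor(cv2.imread('pics/s4.png'),cv2.COLOR_BGR2HSV)
m=(h[...,0]>8)&(h[...,0]<28)&(h[...,1]>70)&(h[...,2]>60)
for b in blobs(m,200):
    if 150<b[0][0]<280 and 190<b[0][1]<290: print(b[0],press(ray('scene',b[0],.0575)))
E
```

```text
nib [-0.0009 -0.0014]
LR [ 0.0004 -0.0014]
F [0.0253 0.0249]
L [ 0.0246 -0.0316]
R [-0.0237  0.0299]
(np.float64(195.5), np.float64(225.2)) [-0.0012 -0.0724]
(np.float64(220.3), np.float64(235.9)) [ 0.0028 -0.0005]
```

move_arm --plan '[{"x": 0.002,"y": -0.001,"z": 0.02,"yaw": 0,"fingers": 1},{"x": 0.002,"y": -0.001,"z": 0.038,"yaw": 0,"fingers": 1},{"x": 0.002,"y": -0.001,"z": 0.045,"yaw": 0,"fingers": 1},{"x": 0.002,"y": -0.001,"z": 0.05,"yaw": 0,"fingers": 1},{"x": 0.002,"y": -0.001,"z": 0.053,"yaw": 0,"fingers": 1}]'

```text
time: 6.25
eef_pos: [0.6709, -0.0445, 0.1754]
tcp_rot: [0.08, 0.997, -0.0, -0.0]
contact_force: [-3.5, 0.1, 4.0]
opening: 0.001
finger_force: 2.0
```

move_arm --plan '[{"x": 0,"y": 0,"z": 0.002,"yaw": 0,"fingers": 1},{"x": 0,"y": 0,"z": 0.003,"yaw": 0,"fingers": 1},{"x": 0,"y": 0,"z": 0.003,"yaw": 0,"fingers": 1}]'

```text
time: 6.55
eef_pos: [0.6715, -0.0445, 0.1722]
tcp_rot: [0.08, 0.997, -0.0, 0.0]
contact_force: [-3.7, 0.5, 4.5]
opening: 0.002
finger_force: 2.5
```

Force is still on the spring, so I'll press further.

move_arm --plan '[{"x": 0,"y": 0,"z": 0.001,"yaw": 0,"fingers": 1},{"x": 0,"y": 0,"z": 0.002,"yaw": 0,"fingers": 1},{"x": 0,"y": 0,"z": 0.003,"yaw": 0,"fingers": 1},{"x": 0,"y": 0,"z": 0.003,"yaw": 0,"fingers": 1}]'

```text
time: 6.95
eef_pos: [0.6717, -0.0445, 0.1715]
tcp_rot: [0.08, 0.997, -0.0, 0.0]
contact_force: [-7.8, 0.2, 12.5]
opening: 0.001
finger_force: 6.0
```

move_arm --plan '[{"x": 0,"y": 0,"z": 0.001,"yaw": 0,"fingers": 1},{"x": 0,"y": 0,"z": 0.0015,"yaw": 0,"fingers": 1},{"x": 0,"y": 0,"z": 0.0015,"yaw": 0,"fingers": 1}]'

```text
time: 7.25
eef_pos: [0.6717, -0.0445, 0.1715]
tcp_rot: [0.08, 0.997, -0.0, 0.0]
contact_force: [-10.7, 0.6, 16.9]
opening: 0.0
finger_force: 8.1
```

```bash
python3 - <<'E'
from h import *
print(ctrl.get_state()['contact_force'],ctrl.get_state()['eef_pos'])
shot('scene','s5.png')
a=cv2.resize(cv2.imread('pics/s5.png')[170:290,130:290],(800,600),interpolation=cv2.INTER_CUBIC)
cv2.imwrite('pics/c5.png',a)
E
```

```text
[-10.74408971   0.6015444   16.93677857] [ 0.67173541 -0.04454149  0.17148705]
```

View pics/c5.png

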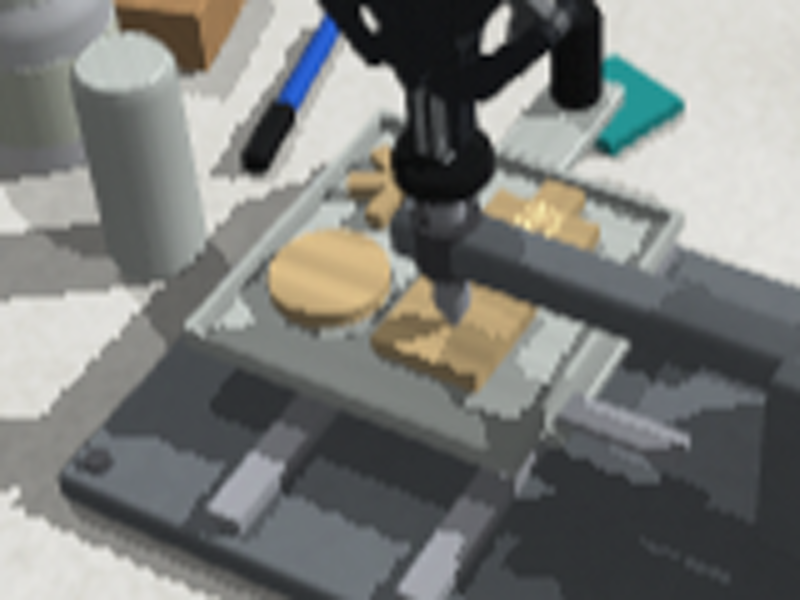

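The nib is fully down at (457,326), close to the square's centre, and z stopped at 0.1715 as expected. Next I'll lift, open the fingers and go back to the handle.

move_arm --plan '[{"x": 0,"y": 0,"z": -0.025,"yaw": 0,"fingers": 1},{"x": 0,"y": 0,"z": -0.06,"yaw": 0,"fingers": 1},{"x": 0.04,"y": -0.005,"z": -0.06,"yaw": 0,"fingers": 0.5},{"x": 0.085,"y": -0.012,"z": -0.06,"yaw": 0,"fingers": 0},{"x": 0.13,"y": -0.018,"z": -0.06,"yaw": 0,"fingers": 0}]'

```text
time: 7.8
eef_pos: [0.5398, -0.0416, 0.2265]
tcp_rot: [0.08, 0.997, -0.0, 0.001]
contact_force: [-1.0, 0.0, 1.1]
opening: 0.507
finger_force: 0.0
```

```bash
python3 to.py .4956 -.0408 .082; python3 - <<'E'
from h import *
sc=lambda x,y:(130+x/5-.4,170+y/5-.4)
n=press(ray('scene',sc(457,326),.06))
print('nib',n,'disc-nib',press(ray('scene',sc(330,274),.06))-n)
E
```

```text
t 7.8 pos [ 0.5398 -0.0416  0.2265] shift [ 0.0442 -0.0062  0.1444] toolx [-0.987  0.16  -0.003] yang 80.79 F [-1.   0.   1.1] open 0.507
nib [0.0009 0.0005] disc-nib [-0.0026 -0.0727]
```

move_arm --plan '[{"x": 0.045,"y": -0.006,"z": 0,"yaw": 0,"fingers": 0},{"x": 0.045,"y": -0.006,"z": 0.04,"yaw": 0,"fingers": 0},{"x": 0.045,"y": -0.006,"z": 0.04,"yaw": 0,"fingers": 0}]'

```text
time: 8.1
eef_pos: [0.4917, -0.0394, 0.183]
tcp_rot: [0.081, 0.997, 0.001, -0.003]
contact_force: [-1.1, -0.1, 0.3]
opening: 0.991
finger_force: 0.0
```

```bash
python3 to.py .4956 -.0408 .082
```

```text
t 8.1 pos [ 0.4917 -0.0394  0.183 ] shift [-0.0046 -0.0009  0.1009] toolx [-0.987  0.161  0.005] yang 80.76 F [-1.1 -0.1  0.3] open 0.991
```

move_arm --plan '[{"x": -0.003,"y": -0.001,"z": 0.04,"yaw": 0,"fingers": 0},{"x": -0.003,"y": -0.001,"z": 0.08,"yaw": 0,"fingers": 0},{"x": -0.003,"y": -0.001,"z": 0.101,"yaw": 0,"fingers": 0},{"x": -0.003,"y": -0.001,"z": 0.101,"yaw": 0,"fingers": 0.5},{"x": -0.003,"y": -0.001,"z": 0.101,"yaw": 0,"fingers": 0.7}]'

```text
time: 8.6
eef_pos: [0.4989, -0.0419, 0.0862]
tcp_rot: [0.08, 0.997, -0.0, 0.0]
contact_force: [0.3, 0.3, -0.4]
opening: 0.691
finger_force: 0.0
```

move_arm --plan '[{"x": 0,"y": 0,"z": 0,"yaw": 0,"fingers": 0.9},{"x": 0,"y": 0,"z": 0,"yaw": 0,"fingers": 1},{"x": 0,"y": 0,"z": 0,"yaw": 0,"fingers": 1},{"x": 0,"y": 0,"z": 0,"yaw": 0,"fingers": 1}]'

```text
time: 9.0
eef_pos: [0.4993, -0.042, 0.0879]
tcp_rot: [0.08, 0.997, -0.0, 0.002]
contact_force: [0.3, 0.1, 6.4]
opening: 0.322
finger_force: 29.8
```

```bash
python3 - <<'E'
from h import *
s=ctrl.get_state(); print(s['eef_pos'],press(s['eef_pos']),s['contact_force'],s['opening'])
shot('scene','s6.png')
h=cv2.cvtColor(cv2.imread('pics/s6.png'),cv2.COLOR_BGR2HSV)
m=(h[...,0]>8)&(h[...,0]<28)&(h[...,1]>70)&(h[...,2]>60)
for b in blobs(m,200):
    if 150<b[0][0]<280 and 190<b[0][1]<290: print(b[0],press(ray('scene',b[0],.0575)))
E
```

```text
[ 0.49934359 -0.04198182  0.08788781] [-0.1723 -0.0254] [0.28019045 0.05161032 6.42685373] 0.32224020032727746
(np.float64(195.3), np.float64(225.2)) [-0.001  -0.0729]
(np.float64(220.2), np.float64(235.9)) [ 0.0029 -0.0007]
```

move_arm --plan '[{"x": 0,"y": 0.005,"z": 0,"yaw": 0,"fingers": 1},{"x": 0,"y": 0.013,"z": 0,"yaw": 0,"fingers": 1},{"x": -0.001,"y": 0.023,"z": 0,"yaw": 0,"fingers": 1},{"x": -0.001,"y": 0.033,"z": 0,"yaw": 0,"fingers": 1},{"x": -0.002,"y": 0.043,"z": 0,"yaw": 0,"fingers": 1}]'

```text
time: 9.55
eef_pos: [0.5077, -0.0001, 0.0879]
tcp_rot: [0.08, 0.997, -0.001, 0.001]
contact_force: [-1.3, -2.9, 8.0]
opening: 0.318
finger_force: 30.1
```

move_arm --plan '[{"x": 0,"y": 0.01,"z": 0,"yaw": 0,"fingers": 1},{"x": 0,"y": 0.019,"z": 0,"yaw": 0,"fingers": 1},{"x": 0,"y": 0.026,"z": 0,"yaw": 0,"fingers": 1},{"x": 0,"y": 0.0295,"z": 0,"yaw": 0,"fingers": 1},{"x": 0,"y": 0.0295,"z": 0,"yaw": 0,"fingers": 1}]'

```text
time: 10.05
eef_pos: [0.513, 0.0298, 0.0879]
tcp_rot: [0.08, 0.997, -0.0, 0.002]
contact_force: [0.2, 1.1, 6.6]
opening: 0.316
finger_force: 30.0
```

```bash
python3 - <<'E'
from h import *
s=ctrl.get_state(); print(s['eef_pos'],press(s['eef_pos']),s['contact_force'],s['opening'])
shot('scene','s7.png');shot('top','t7.png')
h=cv2.cvtColor(cv2.imread('pics/s7.png'),cv2.COLOR_BGR2HSV)
m=(h[...,0]>8)&(h[...,0]<28)&(h[...,1]>70)&(h[...,2]>60)
for b in blobs(m,100):
    if 150<b[0][0]<280 and 190<b[0][1]<290: print(b[0],press(ray('scene',b[0],.0575)))
a=cv2.resize(cv2.imread('pics/s7.png')[170:290,130:290],(800,600),interpolation=cv2.INTER_CUBIC)
cv2.imwrite('pics/c7.png',a)
E
```

```text
[0.51295267 0.02975561 0.0879085 ] [-0.1704  0.0476] [0.22937677 1.08936154 6.59001966] 0.3156731441504002
(np.float64(265.1), np.float64(221.5)) [-0.0881  0.0749]
(np.float64(220.9), np.float64(236.1)) [0.0027 0.0011]
(np.float64(247.1), np.float64(245.7)) [0.0021 0.0705]
```

View pics/c7.png

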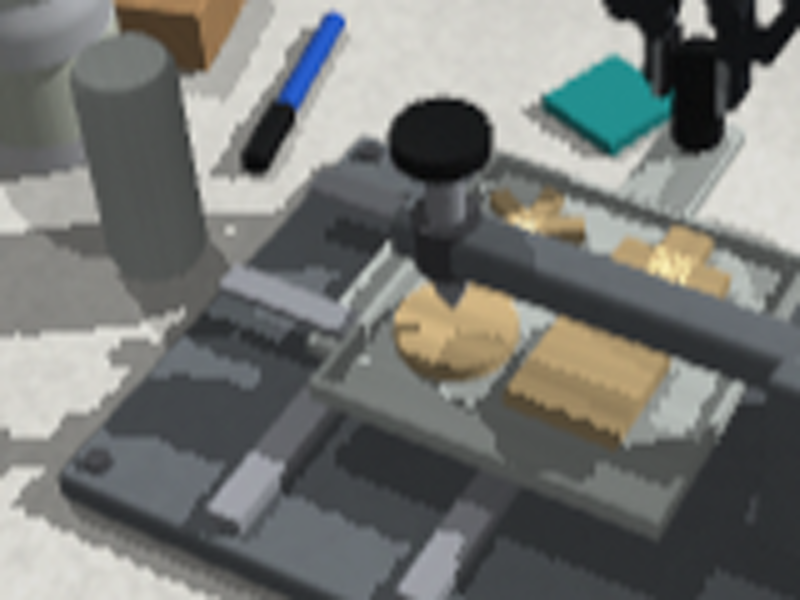

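The disc's top is centred at about (457,326), matching the nib-down point, so I'll release and press.

move_arm --plan '[{"x": 0,"y": 0,"z": 0,"yaw": 0,"fingers": 0.6},{"x": 0,"y": 0,"z": 0,"yaw": 0,"fingers": 0.3},{"x": 0,"y": 0,"z": 0,"yaw": 0,"fingers": 0.0},{"x": 0,"y": 0,"z": 0,"yaw": 0,"fingers": 0.0},{"x": 0,"y": 0,"z": -0.04,"yaw": 0,"fingers": 0.0}]'

```text
time: 10.65
eef_pos: [0.5064, 0.0301, 0.1202]
tcp_rot: [0.08, 0.997, 0.0, -0.007]
contact_force: [0.9, -0.4, -0.5]
opening: 1.002
finger_force: 0.0
```

move_arm --plan '[{"x": 0,"y": 0,"z": -0.045,"yaw": 0,"fingers": 0},{"x": 0,"y": 0,"z": -0.09,"yaw": 0,"fingers": 1},{"x": -0.02,"y": -0.006,"z": -0.108,"yaw": 0,"fingers": 1},{"x": -0.06,"y": -0.017,"z": -0.108,"yaw": 0,"fingers": 1},{"x": -0.1,"y": -0.028,"z": -0.108,"yaw": 0,"fingers": 1}]'

```text
time: 11.15
eef_pos: [0.6069, -0.0144, 0.2354]
tcp_rot: [0.08, 0.997, -0.0, 0.001]
contact_force: [-0.9, -0.8, 0.8]
opening: 0.332
finger_force: 0.0
```

move_arm --plan '[{"x": -0.04,"y": -0.011,"z": 0,"yaw": 0,"fingers": 1},{"x": -0.07,"y": -0.02,"z": 0,"yaw": 0,"fingers": 1},{"x": -0.07,"y": -0.02,"z": 0,"yaw": 0,"fingers": 1},{"x": -0.07,"y": -0.02,"z": 0,"yaw": 0,"fingers": 1}]'

```text
time: 11.55
eef_pos: [0.6711, -0.0452, 0.2326]
tcp_rot: [0.081, 0.997, 0.0, -0.001]
contact_force: [-0.4, 0.3, -0.1]
opening: -0.002
finger_force: 0.0
```

```bash
python3 to.py .673 -.0445 .184;python3 - <<'E'
from h import *
shot('scene','s8.png')
h=cv2.cvtColor(cv2.imread('pics/s8.png'),cv2.COLOR_BGR2HSV)
m=(h[...,0]>8)&(h[...,0]<28)&(h[...,1]>70)&(h[...,2]>60)
for b in blobs(m,100):
    if 150<b[0][0]<280 and 190<b[0][1]<290: print(b[0],press(ray('scene',b[0],.0575)))
E
```

```text
t 11.55 pos [ 0.6711 -0.0452  0.2326] shift [-0.0019  0.0009  0.0486] toolx [-0.987  0.161  0.002] yang 80.75 F [-0.4  0.3 -0.1] open -0.002
(np.float64(265.1), np.float64(221.4)) [-0.0884  0.0747]
(np.float64(220.9), np.float64(236.1)) [0.0027 0.0011]
(np.float64(247.1), np.float64(245.7)) [0.0021 0.0705]
```

move_arm --plan '[{"x": -0.002,"y": 0.001,"z": 0.025,"yaw": 0,"fingers": 1},{"x": -0.002,"y": 0.001,"z": 0.045,"yaw": 0,"fingers": 1},{"x": -0.002,"y": 0.001,"z": 0.052,"yaw": 0,"fingers": 1},{"x": -0.002,"y": 0.001,"z": 0.058,"yaw": 0,"fingers": 1},{"x": -0.002,"y": 0.001,"z": 0.062,"yaw": 0,"fingers": 1}]'

```text
time: 12.1
eef_pos: [0.6731, -0.0437, 0.1732]
tcp_rot: [0.08, 0.997, 0.0, -0.0]
contact_force: [-3.2, 2.0, 5.1]
opening: 0.003
finger_force: 2.4
```

move_arm --plan '[{"x": 0,"y": 0,"z": 0.001,"yaw": 0,"fingers": 1},{"x": 0,"y": 0,"z": 0.002,"yaw": 0,"fingers": 1},{"x": 0,"y": 0,"z": 0.003,"yaw": 0,"fingers": 1},{"x": 0,"y": 0,"z": 0.003,"yaw": 0,"fingers": 1}]'

```text
time: 12.5
eef_pos: [0.6737, -0.044, 0.1716]
tcp_rot: [0.08, 0.997, 0.0, 0.0]
contact_force: [-6.7, 2.6, 8.6]
opening: -0.002
finger_force: 4.3
```

move_arm --plan '[{"x": 0,"y": 0,"z": 0.001,"yaw": 0,"fingers": 1},{"x": 0,"y": 0,"z": 0.002,"yaw": 0,"fingers": 1},{"x": 0,"y": 0,"z": 0.0025,"yaw": 0,"fingers": 1},{"x": 0,"y": 0,"z": 0.0025,"yaw": 0,"fingers": 1}]'

```text
time: 12.9
eef_pos: [0.6738, -0.044, 0.1715]
tcp_rot: [0.08, 0.997, 0.0, 0.0]
contact_force: [-9.1, 2.1, 14.2]
opening: -0.002
finger_force: 7.7
```

move_arm --plan '[{"x": 0,"y": 0,"z": -0.025,"yaw": 0,"fingers": 1},{"x": 0,"y": 0,"z": -0.06,"yaw": 0,"fingers": 1},{"x": 0.04,"y": 0.011,"z": -0.06,"yaw": 0,"fingers": 0.5},{"x": 0.085,"y": 0.024,"z": -0.06,"yaw": 0,"fingers": 0},{"x": 0.13,"y": 0.036,"z": -0.06,"yaw": 0,"fingers": 0}]'

```text
time: 13.4
eef_pos: [0.5506, 0.0121, 0.2268]
tcp_rot: [0.081, 0.997, -0.0, 0.002]
contact_force: [-0.4, 0.5, -0.2]
opening: 0.503
finger_force: 0.0
```

move_arm --plan '[{"x": 0.037,"y": 0.01,"z": 0,"yaw": 0,"fingers": 0},{"x": 0.037,"y": 0.01,"z": 0,"yaw": 0,"fingers": 0},{"x": 0.037,"y": 0.01,"z": 0.03,"yaw": 0,"fingers": 0},{"x": 0.037,"y": 0.01,"z": 0.03,"yaw": 0,"fingers": 0}]'

```text
time: 13.8
eef_pos: [0.5147, 0.0278, 0.1934]
tcp_rot: [0.08, 0.997, -0.0, -0.002]
contact_force: [-1.9, 0.7, -0.6]
opening: 0.999
finger_force: 0.0
```

```bash
python3 to.py .5105 .0298 .082
```

```text
t 13.8 pos [0.5147 0.0278 0.1934] shift [0.0041 0.0014 0.1114] toolx [-0.987  0.16   0.004] yang 80.79 F [-1.9  0.7 -0.6] open 0.999
```

move_arm --plan '[{"x": 0.004,"y": 0.001,"z": 0.04,"yaw": 0,"fingers": 0},{"x": 0.004,"y": 0.001,"z": 0.08,"yaw": 0,"fingers": 0},{"x": 0.004,"y": 0.001,"z": 0.109,"yaw": 0,"fingers": 0},{"x": 0.004,"y": 0.001,"z": 0.109,"yaw": 0,"fingers": 0.5},{"x": 0.004,"y": 0.001,"z": 0.109,"yaw": 0,"fingers": 0.7}]'

```text
time: 14.3
eef_pos: [0.5134, 0.029, 0.0882]
tcp_rot: [0.081, 0.997, -0.0, 0.0]
contact_force: [0.6, 0.1, 0.8]
opening: 0.694
finger_force: 0.0
```

move_arm --plan '[{"x": 0,"y": 0,"z": 0,"yaw": 0,"fingers": 0.9},{"x": 0,"y": 0,"z": 0,"yaw": 0,"fingers": 1},{"x": 0,"y": 0,"z": 0,"yaw": 0,"fingers": 1},{"x": 0,"y": 0,"z": 0,"yaw": 0,"fingers": 1}]'

```text
time: 14.7
eef_pos: [0.5142, 0.0292, 0.0899]
tcp_rot: [0.08, 0.997, -0.0, 0.002]
contact_force: [0.5, -0.6, 6.0]
opening: 0.313
finger_force: 29.9
```

move_arm --plan '[{"x": 0.004,"y": 0,"z": 0,"yaw": 0,"fingers": 1},{"x": 0.011,"y": 0,"z": 0,"yaw": 0,"fingers": 1},{"x": 0.019,"y": 0,"z": 0,"yaw": 0,"fingers": 1},{"x": 0.026,"y": 0,"z": 0,"yaw": 0,"fingers": 1},{"x": 0.031,"y": 0,"z": 0,"yaw": 0,"fingers": 1}]'

```text
time: 15.2
eef_pos: [0.4837, 0.0344, 0.0899]
tcp_rot: [0.08, 0.997, 0.0, 0.003]
contact_force: [1.9, 0.0, 7.1]
opening: 0.316
finger_force: 30.3
```

move_arm --plan '[{"x": 0.003,"y": 0,"z": 0,"yaw": 0,"fingers": 1},{"x": 0.006,"y": 0,"z": 0,"yaw": 0,"fingers": 1},{"x": 0.009,"y": 0,"z": 0,"yaw": 0,"fingers": 1},{"x": 0.011,"y": 0,"z": 0,"yaw": 0,"fingers": 1},{"x": 0.011,"y": 0,"z": 0,"yaw": 0,"fingers": 1}]'

```text
time: 15.7
eef_pos: [0.4742, 0.0359, 0.0899]
tcp_rot: [0.08, 0.997, 0.0, 0.005]
contact_force: [5.5, -0.0, 4.6]
opening: 0.316
finger_force: 29.9
```

```bash
python3 to.py .5105 .0298 .082
```

```text
t 15.7 pos [0.4742 0.0359 0.0899] shift [-0.0367 -0.0002  0.0083] toolx [-0.987  0.16  -0.01 ] yang 80.77 F [ 5.5 -0.   4.6] open 0.316
```

move_arm --plan '[{"x": 0.002,"y": 0,"z": 0,"yaw": 0,"fingers": 1},{"x": 0.004,"y": 0,"z": 0,"yaw": 0,"fingers": 1},{"x": 0.005,"y": 0,"z": 0,"yaw": 0,"fingers": 1},{"x": 0.005,"y": 0,"z": 0,"yaw": 0,"fingers": 1}]'

```text
time: 16.1
eef_pos: [0.474, 0.0356, 0.0902]
tcp_rot: [0.081, 0.997, -0.001, 0.012]
contact_force: [20.2, -1.4, -9.2]
opening: 0.318
finger_force: 30.3
```

Firmly against the stop: 20 N with no motion. I'll release and retreat.

move_arm --plan '[{"x": 0,"y": 0,"z": 0,"yaw": 0,"fingers": 0.6},{"x": -0.003,"y": 0,"z": 0,"yaw": 0,"fingers": 0.3},{"x": -0.004,"y": 0,"z": 0,"yaw": 0,"fingers": 0},{"x": -0.004,"y": 0,"z": 0,"yaw": 0,"fingers": 0},{"x": -0.004,"y": 0,"z": 0,"yaw": 0,"fingers": 0}]'

```text
time: 16.6
eef_pos: [0.4693, 0.0365, 0.087]
tcp_rot: [0.08, 0.997, 0.0, -0.001]
contact_force: [-0.2, -0.9, 0.5]
opening: 0.997
finger_force: 0.0
```

move_arm --plan '[{"x": 0,"y": 0,"z": -0.03,"yaw": 0,"fingers": 0},{"x": 0,"y": 0,"z": -0.07,"yaw": 0,"fingers": 0},{"x": 0,"y": 0,"z": -0.11,"yaw": 0,"fingers": 0},{"x": 0,"y": 0,"z": -0.15,"yaw": 0,"fingers": 0},{"x": 0,"y": 0,"z": -0.18,"yaw": 0,"fingers": 0}]'

```text
time: 17.1
eef_pos: [0.4701, 0.0364, 0.2702]
tcp_rot: [0.08, 0.997, -0.0, 0.001]
contact_force: [1.1, 0.9, 1.2]
opening: 0.996
finger_force: 0.0
```

```bash
python3 - <<'E'
from h import *
shot('scene','s9.png')
cv2.imwrite('pics/c9.png',cv2.resize(cv2.imread('pics/s9.png')[120:320,90:357],(800,600),interpolation=cv2.INTER_CUBIC))
E
```

```text
(no output)
```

View pics/c9.png

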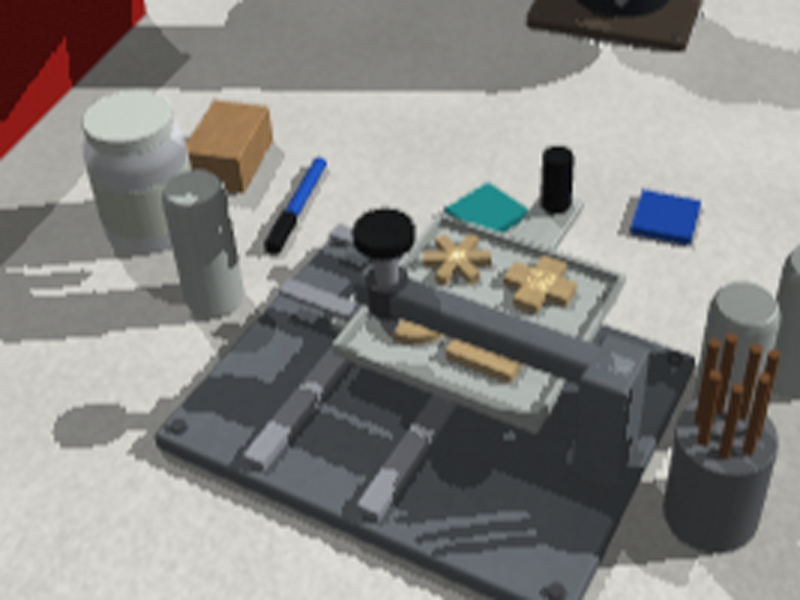

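The picture shows the carrier fully out with its handle at (557,180), all four coasters flat in the tray, the button up at (383,235), and the bystanders where they were.

```bash
python3 -c "
from plant import ctrl
print(ctrl.sign_off())"
```

```text
the job is handed in; nothing more can be done
None
```

I stamped the square coaster, then the round one, each centred under the nib to about 2 mm by the camera measurements. I then pulled the carrier out to its handle-side stop and handed the job in at about 17 s; the last picture shows all four coasters flat and nothing else disturbed.

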